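# Set the filter changer to its third click and switch on its lamp

## Task

The orange-backed lever of the white filter changer is parked at the end of its slot farthest from the green button. With your fingertips, push the lever along the slot towards the green button through three clicks, so that it rests in its third detent; do not overrun that detent and do not grip the lever. Then push the green button fully down and let it come back up, leaving the lever in its third detent and the flask, dish and marker where they stand.

Things in the scene. Friction and masses are not known exactly. Their poses are not given: they have to be found in the camera images.
- changer: White filter changer, fixed: box 110 (x) x 240 (y) x 55 mm high on a black 126 x 256 x 8 mm foot. Origin at the centre of its underside; z up. Its long axis y is the lever's slot, along the middle of the flat top face (55 mm up); the +y end carries the green button, the lever parks towards the -y end. A light port sticks out 45 mm from the +x side.
- lever (a joint): Position of the lever along its slot, m: 0 at the parking stop, growing towards the button (changer +y), hard stop at 0.108. It is parked loose, below 0.015. Five detents: middles at 0.033, 0.051, 0.069 (the third), 0.087, 0.105, with one to five black dots beside them; the ridges before them crest at 0.024, 0.042, 0.060, 0.078, 0.096.
- push_face (a point): Centre of the lever's orange rear face, the face to push (it looks to changer -y), 80 mm above the bench. The lever is an upright paddle with a round top, 24 mm wide (changer x), 10 mm thick (changer y), from 60 to 98 mm above the bench. Moves with the lever.
- paddle_rear (a point): Centre of the orange rear half of the paddle, rigid with the lever; the half to push. 4 to 7 N push it up a ridge; past the crest it jumps 7 to 9 mm ahead of the finger into the detent (the click) and stays within about 2.5 mm of its middle. Elsewhere under 1 N moves it.
- paddle_front (a point): Centre of the black front half of the paddle, 24 x 5 mm, towards the button, rigid with the lever. Touching both halves at once (more than 1 N on each) counts as gripping.
- lamp (a joint): Travel of the green lamp button, m: 0 up, 0.006 fully down; springs back up; 5 N hold it fully down.
- lamp_top (a point): Centre of the top of the green push button (24 mm across), on the top face of the changer near its +y end; pressed straight down.
- flask: Loose flask wrapped in foil, 68 x 70 x 78 mm, beside the parking end; origin at the centre of its underside. Bystander.
- dish: Loose tan petri dish, 91 mm across, 17 mm high, in front of the changer; origin at the centre of its underside. Bystander.
- marker: Loose marker with a red cap, 12 x 137 x 14 mm, lying beside the button end; origin at the centre of its underside. Bystander.

How it is judged:
By the outcome, as a careful person would: the job done as asked, in the order asked, and still so for the second after the job is handed in, with the robot touching nothing.
It also fails if it takes over 67 s, if anything falls off the work surface, if the arm or the gripper's body presses on something with over 40 N, if the wrist force passes 120 N, or if a joint passes its speed limit or range.

## Robot

A 6-joint arm with a two-finger parallel gripper is mounted at the origin on a cart in front of the work surface, level with it; the furniture and walls round the work are solid. World frame = base frame: x ahead of the robot, y to its left, z up, the work surface at z = 0. Lengths are in m, angles in rad, forces in N, time in s.
With the tool pointing down it reaches from about 0.35 to 1 m from the base axis. Payload 7.1 kg.
Tool frame: the origin (TCP) lies midway between the tips of the shut fingers; the grasp point (between the pads) lies 19 mm behind it; z points along the fingers, y is the line along which they close (so a half turn about z gives the same grasp; the last joint's range is limited). The gripper opens to 85 mm and grips with 20 to 120 N. Pads are 22 mm wide; open, the fingers measure 114 mm over their backs; the gripper's body (76 mm by 85 mm) begins 54 mm behind the grasp point. The pads swing forward as they close: fully open they stand 13 mm farther back than shut.
Start: joints at [1.094, 0.423, 1.63, -0, 1.089, -0.019], TCP at [0.276, 0.561, 0.231] pointing down, gripper open.
Joint ranges: [-3, 3], [-0.9, 2.11], [0.09, 2.58], [-1.31, 4.45], [0.11, 2.69], [-2.54, 2.54]. Speed limits (rad/s): [2.39, 2.39, 3.01, 3.14, 3.14, 3.14].

## Interface

Orientations are given as a unit quaternion [w, x, y, z].
In Python, from rig import r gives the robot as it stands.
- The arm moves only by the tool servo_tool, never from a script. Its argument "deltas" is a list of rows, each a list of 3 entries, a list of its own where there are three numbers: the shift along the world's x, y, z in m, then the turn, a rotation vector about the world's x, y, z in rad, then the closure, from 0 (fully open) to 1 (shut). A call has 1 to 5 rows; each row is the pose to reach, as a shift and turn from the pose commanded when the call began; what a row does not reach only later rows make up. A row lasts 1/10 s, in which the tool goes at most 50 mm and 8.59 degrees, less where a joint would pass 70% of its speed; a pose out of reach is approached as far as the arm can. A call with a gripper value outside its range is refused whole. The fingers move at their own pace and stop on an object; "squeeze" is the grip in N (left out, the last holds). Time passes only in rows, so rows that repeat a pose let the fingers close. It gives the time, the measured TCP pose, the force, the opening and the grip force at its end, in the units of the state.
- r.sense(): the state, without advancing time (a new reading comes with each control period).
- r.get_image(name): name is "scene" or "top" or "wrist"; returns (picture, depth): 400x640x3 uint8, red, green, blue; 400x640 float32, m along the optical axis (not along the pixel's ray), 0 where there is no reading.
- r.camera_model(name): a dict with "intrinsics" (3x3 intrinsics, pixels), "world_from_camera" (4x4, takes a point from camera to world coordinates). Camera axes: x right, y down, z forward; pixel columns grow to the right and rows downward; lengths in m; the calibration is good to about 2 mm. A picture is of the moment at which its call begins: read the wrist's pose just before it. camera_model takes no time and is no camera call; for the wrist camera it gives the pose at the moment of the call.
- r.hand_in(): hands the job in; it is judged then, once.
The state is a dict: "t": time; "qpos": joint angles; "joint_vel": joint speeds; "effort": joint torques, N m; "position": TCP position; "ee_rot": TCP orientation; "ft_force": force on the tool from outside, world axes, zero at the start; "wrist_torque": the same for the moment, N m; "grip_width": finger opening in m; "finger_force": force on a finger pad.
Only numpy, scipy, OpenCV 4.12 (cv2) and the standard library are available. Lean on these libraries where they do the work, as an engineer would, in place of code of your own. Each camera call takes 0.05 s, during which the arm holds its last target. There are 200 camera calls.

## Working session

There is one attempt and no reset: what is moved stays moved. The work goes in short steps, Python scripts to look and compute and a tool call to move; the robot and the scene stay as the last step left them, time stands still between calls to the robot, and variables do not carry over. Pictures are saved under pics/ and viewed, at most 10 in all, crops included, and the job is handed in when it is done.

Besides the shell and the picture viewer there is one more tool, called after "Call:" as name(argument=value, ...), one argument or row to a line, values as JSON. servo_tool: Moves the arm, as the interface text tells. Its arguments: {"type":"object","properties":{"deltas":{"type":"array","items":{"type":"array"}},"squeeze":{"type":"number"}},"required":["deltas"]}

```bash
mkdir -p pics; ls; python3 - <<'E'
from rig import r
import cv2,numpy as np
s=r.sense();print(s)
for n in("scene","top"):
    p,d=r.get_image(n);np.savez(f"{n}0.npz",p=p,d=d,K=r.camera_model(n)["intrinsics"],T=r.camera_model(n)["world_from_camera"])
    cv2.imwrite(f"pics/{n}0.png",p[:,:,::-1]);print(r.camera_model(n))
E
```

```text
pics
{'t': 0.0, 'qpos': array([ 1.09401729e+00,  4.23853494e-01,  1.63074712e+00,  1.93951997e-05,
        1.08855446e+00, -1.89897078e-02]), 'joint_vel': array([-0.00105758, -0.00016207,  0.0003304 , -0.00233902,  0.00093223,
       -0.00054977]), 'effort': array([-3.36322621e-03, -5.57360137e+01, -2.81748265e+01, -2.61882115e-04,
        7.31950349e-03, -1.14311752e-05]), 'position': array([0.27593486, 0.560157  , 0.23051534]), 'ee_rot': array([-1.99997492e-04,  2.26905472e-01,  9.73916473e-01, -7.55221024e-04]), 'ft_force': array([-0.13616514,  0.8828676 , -0.67484621]), 'wrist_torque': array([ 0.01783446,  0.01170968, -0.01010686]), 'finger_force': 0.0, 'grip_width': 0.08506238517481761}
{'intrinsics': array([[361.07774696,   0.        , 318.63647388],
       [  0.        , 361.07774696, 198.41107905],
       [  0.        ,   0.        ,   1.        ]]), 'world_from_camera': array([[ 0.84798702, -0.37950767,  0.3699891 ,  0.21848667],
       [-0.52995201, -0.59617869,  0.60309356, -0.50847197],
       [-0.00829901, -0.70749198, -0.70667265,  0.70257334],
       [ 0.        ,  0.        ,  0.        ,  1.        ]])}
{'intrinsics': array([[450.47526248,   0.        , 321.84755912],
       [  0.        , 450.47526248, 204.19136209],
       [  0.        ,   0.        ,   1.        ]]), 'world_from_camera': array([[-0.01548449, -0.99375842,  0.11047364,  0.43123441],
       [-0.99984286,  0.0144355 , -0.01028893,  0.03914892],
       [ 0.00862997, -0.1106156 , -0.9938258 ,  0.93935887],
       [ 0.        ,  0.        ,  0.        ,  1.        ]])}
```

View pics/scene0.png

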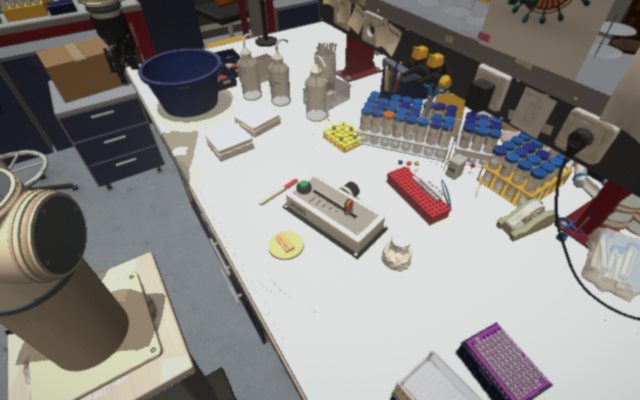

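View pics/top0.png

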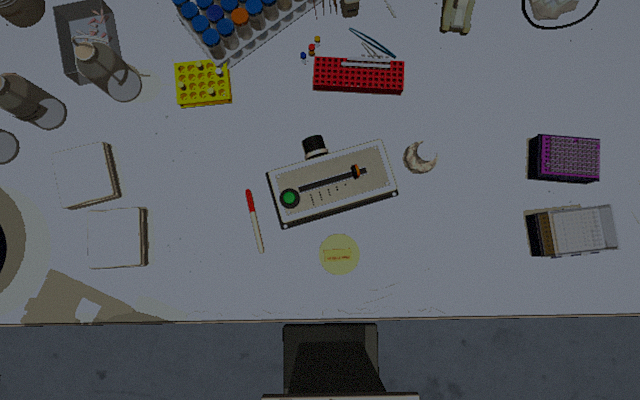

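The scene view shows the changer centred near (335,213) with the button at (303,187) and the lever at (350,205). In the top view the button is at (289,198), the lever at (358,172), the flask at (420,157), the dish at (339,254) and the marker around (255,220).

```bash
cat > h.py <<'E'
import numpy as np,cv2
def cloud(d,K,T):
    v,u=np.indices(d.shape); P=np.stack([(u-K[0,2])/K[0,0]*d,(v-K[1,2])/K[1,1]*d,d],-1)
    return P@T[:3,:3].T+T[:3,3]
def ray(u,v,z,K,T):
    w=T[:3,:3]@np.array([(u-K[0,2])/K[0,0],(v-K[1,2])/K[1,1],1.]); return T[:3,3]+w*(z-T[2,3])/w[2]
def mask(p,lo,hi,roi):
    m=cv2.inRange(cv2.cvtColor(p,cv2.COLOR_RGB2HSV),lo,hi); k=np.zeros_like(m); a,b,c,e=roi; k[b:e,a:c]=m[b:e,a:c]; return k
def cen(m): v,u=np.nonzero(m); return u.mean(),v.mean(),len(u)
E
python3 - <<'E'
from h import *
for n,roi in(("top",(265,130,405,235)),("scene",(280,170,395,255))):
    f=np.load(n+"0.npz");p,d,K,T=(f[k] for k in"pdKT")
    X=cloud(d,K,T);a,b,c,e=roi
    g=mask(p,(45,80,40),(85,255,255),roi);o=mask(p,(5,120,90),(20,255,255),roi)
    for nm,m,z in(("green",g,.06),("orange",o,.08)):
        u,v,k=cen(m);print(n,nm,u,v,k,ray(u,v,z,K,T),np.median(X[m>0],0))
    Z=X[b:e,a:c];s=(Z[...,2]>.047)&(Z[...,2]<.062)
    cs,_=cv2.findContours((s*255).astype(np.uint8),0,2)
    q=Z[s];print("topz",np.median(q[:,2]))
    q=q[:,:2]; 
    cc=max(cs,key=cv2.contourArea)[:,0]
    pts=np.array([ray(x+a,y+b,.055,K,T)[:2] for x,y in cc])
    print(cv2.minAreaRect((pts*1000).astype(np.float32)), np.degrees(np.arctan2(*np.diff(cv2.boxPoints(cv2.minAreaRect((pts*1000).astype(np.float32))),axis=0)[:, ::-1].T)))
    # lever points
    L=(Z[...,2]>.07)&(Z[...,2]<.11);print("lever pts",L.sum(),Z[L].mean(0),Z[L].min(0),Z[L].max(0))
    big=cv2.resize(p[b-5:e+5,a-5:c+5],None,fx=5,fy=5,interpolation=cv2.INTER_CUBIC);cv2.imwrite(f"pics/{n}c.png",big[:,:,::-1])
E
```

```text
top green 288.75206611570246 197.0909090909091 121 [0.543976  0.0949018 0.06     ] [0.54183241 0.09345876 0.07656148]
top orange 357.2173913043478 169.56521739130434 23 [ 0.59325689 -0.03931468  0.08      ] [ 0.59092268 -0.03745446  0.09549754]
topz 0.05474708205719059
((597.9783935546875, 15.65985107421875), (153.8687744140625, 238.28445434570312), 15.989964485168457) [-74.01003   15.989957 105.98997 ]
lever pts 207 [0.56110047 0.03905048 0.08300282] [ 0.53016994 -0.04158108  0.07067716] [0.60113187 0.10504314 0.09984413]
scene green 303.3636363636364 183.9318181818182 44 [0.54959629 0.10705557 0.06      ] [0.54108486 0.09054966 0.0776467 ]
scene orange 347.3538461538462 206.06153846153848 65 [ 0.58858032 -0.03587815  0.08      ] [ 0.58732238 -0.04013319  0.08541543]
topz 0.05570675190638319
((596.239013671875, 10.244796752929688), (156.84820556640625, 240.65673828125), 15.794159889221191) [-74.20585   15.794158 105.79414 ]
lever pts 187 [ 0.578068   -0.02236289  0.08138046] [ 0.53056535 -0.18026524  0.07011855] [0.62822107 0.10434842 0.09998985]
```

View pics/topc.png

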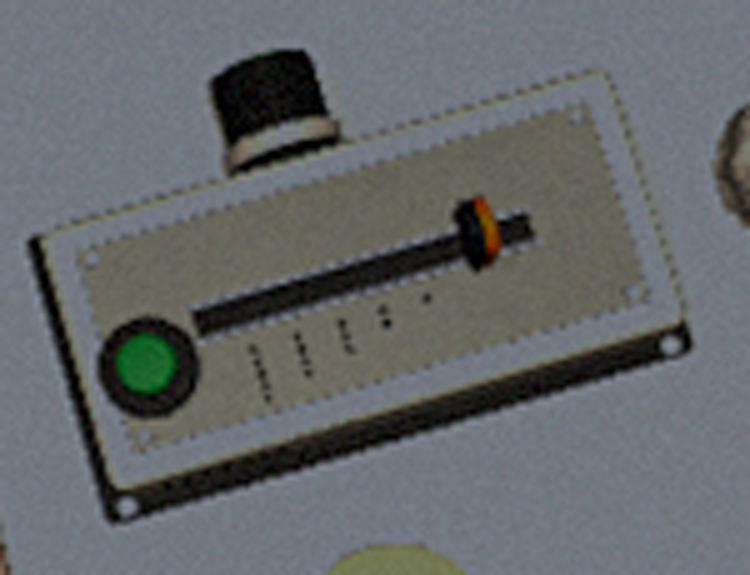

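The crop shows the button at (147,362), the slot running from (533,227) to (195,322), the lever at (480,232) with its orange side to the right, and the dot columns running from one dot at (427,298) to five at (260,373).

```bash
python3 - <<'E'
from h import *
f=np.load("top0.npz");K,T=f["K"],f["T"]
th=np.radians(105.9);u=np.array([np.cos(th),np.sin(th)]);w=np.array([u[1],-u[0]])
for nm,x,y,z in(("1dot",427,298,.055),("2",385,318,.055),("3",347,337,.055),("4",303,356,.055),("5",260,373,.055),("slotA",533,227,.055),("slotB",195,322,.055),("button",147,362,.077),("paddle top",474,232,.094),("orange",488,228,.092)):
    P=ray(260+(x+.5)/5-.5,125+(y+.5)/5-.5,z,K,T)[:2];print(nm,P.round(4),"s %.4f w %.4f"%(P@u,P@w))
f=np.load("scene0.npz");P=ray(347.4,206.1,.082,f["K"],f["T"])[:2];print("scene orange",P,P@u,P@w)
E
```

```text
1dot [ 0.5688 -0.0166] s -0.1718 w 0.5425
2 [5.61e-01 2.00e-04] s -0.1535 w 0.5396
3 [0.5536 0.0154] s -0.1368 w 0.5367
4 [0.5463 0.033 ] s -0.1179 w 0.5344
5 [0.5398 0.0501] s -0.0997 w 0.5328
slotA [ 0.5968 -0.0595] s -0.2207 w 0.5577
slotB [0.5605 0.0756] s -0.0809 w 0.5598
button [0.542  0.0933] s -0.0587 w 0.5468
paddle top [ 0.5879 -0.0326] s -0.1924 w 0.5565
orange [ 0.5898 -0.0382] s -0.1983 w 0.5567
scene orange [ 0.58741076 -0.03755893] -0.19704856418428762 0.5546475824092821
```

Call:
servo_tool(
  deltas=[
    [[0.02, -0.045, 0], [0, 0, -0.12], 1],
    [[0.04, -0.09, 0], [0, 0, -0.24], 1],
    [[0.06, -0.135, 0], [0, 0, -0.36], 1],
    [[0.08, -0.18, 0], [0, 0, -0.48], 1],
    [[0.1, -0.225, 0], [0, 0, -0.6], 1],
  ],
)

```text
t: 0.6
position: [0.3764, 0.3337, 0.2311]
ee_rot: [-0.0, 0.506, 0.862, -0.0]
ft_force: [0.8, 0.3, -0.1]
grip_width: 0.0121
finger_force: 0.0
```

Call:
servo_tool(
  deltas=[
    [[0.022, -0.04, 0], [0, 0, -0.06], 1],
    [[0.045, -0.08, 0], [0, 0, -0.12], 1],
    [[0.067, -0.12, 0], [0, 0, -0.18], 1],
    [[0.09, -0.16, 0], [0, 0, -0.236], 1],
    [[0.112, -0.2, 0], [0, 0, -0.236], 1],
  ],
)

```text
t: 1.1
position: [0.4887, 0.1338, 0.2312]
ee_rot: [-0.0, 0.603, 0.797, -0.0]
ft_force: [1.1, 0.6, -0.2]
grip_width: 0.0003
finger_force: 0.0
```

Call:
servo_tool(
  deltas=[
    [[0.022, -0.04, 0], [0, 0, 0], 1],
    [[0.045, -0.08, 0], [0, 0, 0], 1],
    [[0.067, -0.12, 0], [0, 0, 0], 1],
    [[0.09, -0.16, 0], [0, 0, 0], 1],
    [[0.111, -0.201, 0], [0, 0, 0], 1],
  ],
)

```text
t: 1.6
position: [0.5998, -0.0672, 0.231]
ee_rot: [-0.0, 0.603, 0.798, -0.0]
ft_force: [1.2, 1.5, 0.2]
grip_width: 0.0001
finger_force: 0.0
```

Call:
servo_tool(
  deltas=[
    [[0, 0, -0.03], [0, 0, 0], 1],
    [[0, 0, -0.06], [0, 0, 0], 1],
    [[0, 0, -0.08], [0, 0, 0], 1],
    [[0, 0, -0.1], [0, 0, 0], 1],
    [[0, 0, -0.1], [0, 0, 0], 1],
  ],
)

```text
t: 2.1
position: [0.5969, -0.0651, 0.1283]
ee_rot: [-0.003, 0.603, 0.798, -0.002]
ft_force: [-0.3, -0.3, 0.5]
grip_width: 0.0001
finger_force: 0.0
```

```bash
python3 - <<'E'
from rig import r
from h import *
p,d=r.get_image("top");print(r.sense()["position"])
a=cv2.resize(p[110:240,240:440],None,fx=3,fy=3,interpolation=2)
p,d=r.get_image("scene");b=cv2.resize(p[130:260,270:430],None,fx=3,fy=3,interpolation=2)[:, :]
q,d=r.get_image("wrist")
im=np.zeros((600,800,3),np.uint8);im[:260,:400]=cv2.resize(a,(400,260));im[:325,400:800]=cv2.resize(b,(400,325));im[330:580,:400]=cv2.resize(q,(400,250))
cv2.imwrite("pics/m1.png",im[:,:,::-1])
E
```

```text
[ 0.59805472 -0.06522608  0.12995519]
```

View pics/m1.png

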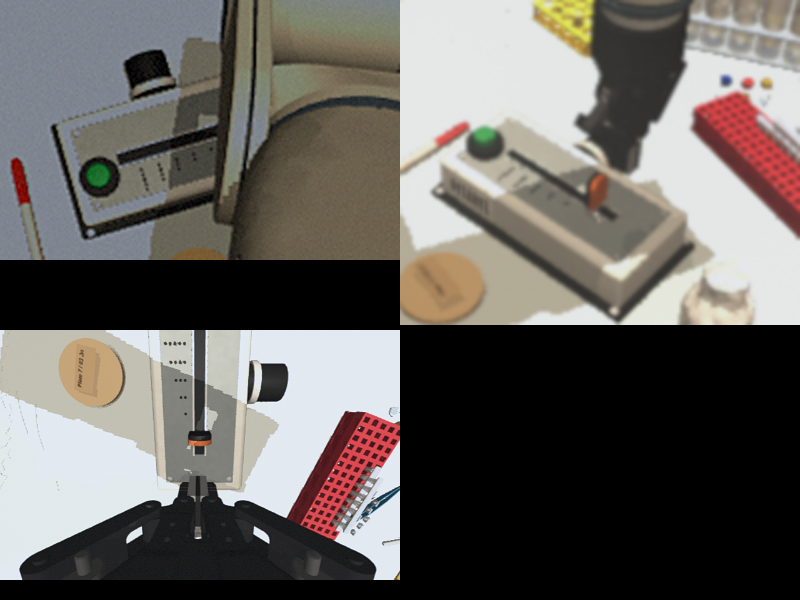

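The wrist view shows the lever at (200,440), the slot below it and the fingertips at (199,490), in line with the slot; the dots are visible at (175,343–430). I'm going down behind the lever.

Call:
servo_tool(
  deltas=[
    [[0, 0, -0.02], [0, 0, 0], 1],
    [[0, 0, -0.04], [0, 0, 0], 1],
    [[0, 0, -0.058], [0, 0, 0], 1],
    [[0, 0, -0.058], [0, 0, 0], 1],
    [[0, 0, -0.058], [0, 0, 0], 1],
  ],
)

```text
t: 2.75
position: [0.5999, -0.0654, 0.0745]
ee_rot: [0.001, 0.603, 0.798, 0.0]
ft_force: [0.0, -0.2, 0.2]
grip_width: -0.0001
finger_force: 0.0
```

Call:
servo_tool(
  deltas=[
    [[-0.0011, 0.0038, 0], [0, 0, 0], 1],
    [[-0.0022, 0.0077, 0], [0, 0, 0], 1],
    [[-0.0033, 0.0115, 0], [0, 0, 0], 1],
    [[-0.0044, 0.0154, 0], [0, 0, 0], 1],
    [[-0.0044, 0.0154, 0], [0, 0, 0], 1],
  ],
)

```text
t: 3.25
position: [0.5947, -0.0493, 0.0736]
ee_rot: [0.0, 0.602, 0.798, 0.0]
ft_force: [-0.6, 0.2, 0.6]
grip_width: 0.0003
finger_force: 0.0
```

```bash
cat > look.py <<'E'
import sys
from rig import r
from h import *
u=np.array([-.274,.9617]);w=np.array([.9617,.274])
s=r.sense();P=s["position"];T=r.camera_model("wrist")["world_from_camera"];K=r.camera_model("wrist")["intrinsics"]
p,d=r.get_image("wrist");np.savez("w.npz",p=p,d=d,T=T,K=K)
print("tcp",P.round(4),"s",P[:2]@u,"w",P[:2]@w,"f",s["ft_force"]@[u[0],u[1],0],s["ft_force"].round(1))
X=cloud(d,K,T);S=X[...,:2]@u;W=X[...,:2]@w
m=(d>0)&(abs(W-.5565)<.010)&(X[...,2]>.085)&(X[...,2]<.105)&(S>P[:2]@u+.008)&(S<-.08)
if m.sum():print("lever top pts",m.sum(),"s 5/50/95%",np.percentile(S[m],[3,50,97]).round(4),"w",np.median(W[m]),"q est",np.percentile(S[m],[3,97]).mean()+.205)
o=mask(p,(5,120,60),(20,255,255),(200,100,420,400));o=(o>0)&m
if o.sum():print("orange s",np.percentile(S[o],[3,50,97]),o.sum())
if len(sys.argv)>1:cv2.imwrite(f"pics/{sys.argv[1]}.png",p[:,:,::-1])
E
python3 look.py w1
```

```text
tcp [ 0.5947 -0.0493  0.0736] s -0.2103893518402939 w 0.5583854538087222 f 0.3504132326868032 [-0.6  0.2  0.6]
lever top pts 1425 s 5/50/95% [-0.2002 -0.1944 -0.1894] w 0.5587704710630413 q est 0.010178236113524336
orange s [-0.19939552 -0.19676067 -0.19441927] 423
```

View pics/w1.png

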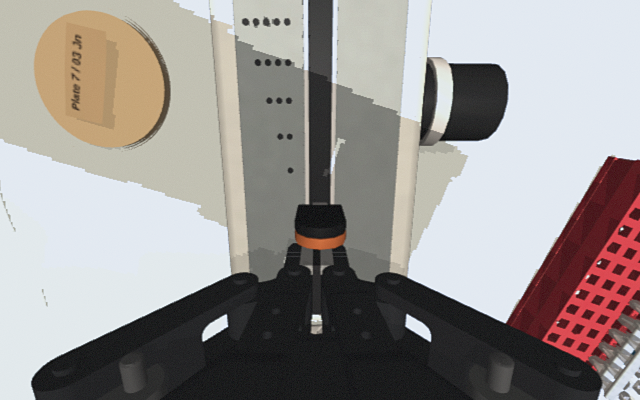

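The wrist view shows the lever top at (320,225) with its orange side against the fingertips, and dot columns one to five up the left of the slot at rows 170 to 21. I'm pushing to the first click.

Call:
servo_tool(
  deltas=[
    [[-0.0011, 0.0038, 0], [0, 0, 0], 1],
    [[-0.0022, 0.0077, 0], [0, 0, 0], 1],
    [[-0.003, 0.0106, 0], [0, 0, 0], 1],
    [[-0.0038, 0.0135, 0], [0, 0, 0], 1],
    [[-0.0038, 0.0135, 0], [0, 0, 0], 1],
  ],
)

```text
t: 3.8
position: [0.5908, -0.0361, 0.0733]
ee_rot: [-0.0, 0.603, 0.798, -0.0]
ft_force: [0.5, -0.8, 0.5]
grip_width: 0.0001
finger_force: 0.0
```

```bash
python3 look.py
```

```text
tcp [ 0.5908 -0.0361  0.0733] s -0.19657494004481235 w 0.5582352506691918 f -0.9038800891000638 [ 0.5 -0.8  0.5]
lever top pts 1465 s 5/50/95% [-0.1865 -0.1802 -0.1748] w 0.5586463570680286 q est 0.02434958322730782
orange s [-0.1847985  -0.18207553 -0.17989659] 428
```

Call:
servo_tool(
  deltas=[
    [[-0.0004, 0.0013, 0], [0, 0, 0], 1],
    [[-0.0008, 0.0027, 0], [0, 0, 0], 1],
    [[-0.0008, 0.0027, 0], [0, 0, 0], 1],
  ],
)

```text
t: 4.15
position: [0.5901, -0.0335, 0.0733]
ee_rot: [-0.0, 0.603, 0.798, -0.0]
ft_force: [-0.1, -0.2, -0.2]
grip_width: 0.0003
finger_force: 0.0
```

```bash
python3 look.py
```

```text
tcp [ 0.5901 -0.0335  0.0733] s -0.19389015021245026 w 0.5583080641904158 f -0.13488233934934257 [-0.1 -0.2 -0.2]
lever top pts 1677 s 5/50/95% [-0.1838 -0.1724 -0.1658] w 0.558705119768317 q est 0.030225802805790014
orange s [-0.17565762 -0.17305581 -0.1707547 ] 432
```

First click: lever at about 0.033.

Call:
servo_tool(
  deltas=[
    [[-0.0011, 0.0038, 0], [0, 0, 0], 1],
    [[-0.0022, 0.0077, 0], [0, 0, 0], 1],
    [[-0.0033, 0.0115, 0], [0, 0, 0], 1],
    [[-0.0044, 0.0154, 0], [0, 0, 0], 1],
    [[-0.0049, 0.0171, 0], [0, 0, 0], 1],
  ],
)

```text
t: 4.7
position: [0.585, -0.0161, 0.0733]
ee_rot: [-0.0, 0.603, 0.798, 0.0]
ft_force: [-0.3, -0.1, 0.3]
grip_width: 0.0001
finger_force: 0.0
```

Call:
servo_tool(
  deltas=[
    [[0, 0, 0], [0, 0, 0], 1],
    [[0, 0, 0], [0, 0, 0], 1],
  ],
)

```text
t: 4.9
position: [0.5853, -0.0164, 0.0733]
ee_rot: [-0.0, 0.603, 0.798, 0.0]
ft_force: [-0.6, 0.2, -0.2]
grip_width: -0.0
finger_force: 0.0
```

```bash
python3 look.py
```

```text
tcp [ 0.5853 -0.0164  0.0733] s -0.17616339292259092 w 0.5583717425420346 f 0.31748473646527425 [-0.6  0.2 -0.2]
lever top pts 1686 s 5/50/95% [-0.1661 -0.1544 -0.1478] w 0.5587977216237379 q est 0.04808351929820795
orange s [-0.15741795 -0.15500691 -0.15279492] 435
```

Second click: lever at about 0.051. The third goes slower at the end.

Call:
servo_tool(
  deltas=[
    [[-0.0011, 0.0038, 0], [0, 0, 0], 1],
    [[-0.0022, 0.0077, 0], [0, 0, 0], 1],
    [[-0.0033, 0.0115, 0], [0, 0, 0], 1],
    [[-0.0041, 0.0144, 0], [0, 0, 0], 1],
    [[-0.0041, 0.0144, 0], [0, 0, 0], 1],
  ],
)

```text
t: 5.45
position: [0.581, -0.0018, 0.0733]
ee_rot: [-0.0, 0.603, 0.798, -0.0]
ft_force: [-0.6, 0.2, -0.0]
grip_width: 0.0002
finger_force: 0.0
```

Call:
servo_tool(
  deltas=[
    [[-0.0003, 0.001, 0], [0, 0, 0], 1],
    [[-0.0006, 0.0019, 0], [0, 0, 0], 1],
    [[-0.0007, 0.0024, 0], [0, 0, 0], 1],
    [[-0.0007, 0.0024, 0], [0, 0, 0], 1],
  ],
)

```text
t: 5.85
position: [0.5805, 0.0003, 0.0733]
ee_rot: [-0.0, 0.603, 0.798, 0.0]
ft_force: [-0.1, -0.2, 0.3]
grip_width: 0.0003
finger_force: 0.0
```

```bash
python3 look.py
```

```text
tcp [5.805e-01 3.000e-04 7.330e-02] s -0.15879527705812496 w 0.5583247409608689 f -0.20446602568831201 [-0.1 -0.2  0.3]
lever top pts 1416 s 5/50/95% [-0.1486 -0.1429 -0.1378] w 0.5587153859914624 q est 0.06177242313178957
orange s [-0.14778706 -0.14518655 -0.14295473] 418
```

Call:
servo_tool(
  deltas=[
    [[-0.0002, 0.0007, 0], [0, 0, 0], 1],
    [[-0.0002, 0.0007, 0], [0, 0, 0], 1],
    [[-0.0002, 0.0007, 0], [0, 0, 0], 1],
  ],
)

```text
t: 6.2
position: [0.5803, 0.0008, 0.0733]
ee_rot: [0.0, 0.603, 0.798, 0.0]
ft_force: [-0.5, 0.7, -1.4]
grip_width: -0.0001
finger_force: 0.0
```

```bash
python3 look.py
```

```text
tcp [0.5803 0.0008 0.0733] s -0.1582142643526327 w 0.5583251394322132 f 0.8279931556538116 [-0.5  0.7 -1.4]
lever top pts 1681 s 5/50/95% [-0.1482 -0.1365 -0.1298] w 0.5587306276535804 q est 0.06601348399689197
orange s [-0.13951856 -0.13707384 -0.13483266] 430
```

Third click: lever at about 0.069. I'm backing off and rising.

Call:
servo_tool(
  deltas=[
    [[0.0027, -0.0096, 0], [0, 0, 0], 1],
    [[0.0055, -0.0192, 0], [0, 0, 0], 1],
    [[0.0055, -0.0192, 0.03], [0, 0, 0], 1],
    [[0.0055, -0.0192, 0.06], [0, 0, 0], 1],
    [[0.0055, -0.0192, 0.08], [0, 0, 0], 1],
  ],
)

```text
t: 6.75
position: [0.5868, -0.0195, 0.1552]
ee_rot: [0.001, 0.603, 0.798, 0.0]
ft_force: [-0.1, 0.1, 0.2]
grip_width: 0.0003
finger_force: 0.0
```

```bash
python3 look.py; python3 - <<'E'
from h import *
f=np.load("w.npz");p,d,K,T=(f[k] for k in"pdKT");X=cloud(d,K,T)
g=mask(p,(45,80,40),(85,255,255),(150,0,450,400))
n,l,st,c=cv2.connectedComponentsWithStats(g);i=1+st[1:,4].argmax() if n>1 else 0
u,v=c[i];print(st[i],ray(u,v,.077,K,T),np.median(X[(l==i)&(d>0)],0))
E
```

```text
tcp [ 0.5868 -0.0195  0.1552] s -0.1794983579367241 w 0.5589564045066671 f 0.1476064296406892 [-0.1  0.1  0.2]
lever top pts 402 s 5/50/95% [-0.1397 -0.1344 -0.1299] w 0.5579794177260557 q est 0.07021646386523814
orange s [-0.13968942 -0.13715641 -0.13486201] 185
[ 282   13   36   41 1117] [0.54458049 0.09381332 0.077     ] [0.54456774 0.09388459 0.07680434]
```

Call:
servo_tool(
  deltas=[
    [[-0.012, 0.03, 0], [0, 0, 0], 1],
    [[-0.024, 0.06, 0], [0, 0, 0], 1],
    [[-0.034, 0.09, 0], [0, 0, 0], 1],
    [[-0.043, 0.113, 0], [0, 0, 0], 1],
    [[-0.043, 0.113, 0], [0, 0, 0], 1],
  ],
)

```text
t: 7.3
position: [0.5419, 0.0961, 0.1531]
ee_rot: [-0.0, 0.602, 0.799, -0.0]
ft_force: [-0.3, -0.2, -0.5]
grip_width: 0.0002
finger_force: 0.0
```

Call:
servo_tool(
  deltas=[
    [[0, 0, -0.025], [0, 0, 0], 1],
    [[0, 0, -0.05], [0, 0, 0], 1],
    [[0, 0, -0.065], [0, 0, 0], 1],
    [[0, 0, -0.07], [0, 0, 0], 1],
    [[0, 0, -0.07], [0, 0, 0], 1],
  ],
)

```text
t: 7.8
position: [0.5427, 0.094, 0.0827]
ee_rot: [-0.0, 0.603, 0.798, -0.0]
ft_force: [-0.3, -0.2, -0.0]
grip_width: -0.0001
finger_force: 0.0
```

Call:
servo_tool(
  deltas=[
    [[0, 0, -0.004], [0, 0, 0], 1],
    [[0, 0, -0.007], [0, 0, 0], 1],
    [[0, 0, -0.009], [0, 0, 0], 1],
    [[0, 0, -0.011], [0, 0, 0], 1],
    [[0, 0, -0.011], [0, 0, 0], 1],
  ],
)

```text
t: 8.3
position: [0.5435, 0.0946, 0.0727]
ee_rot: [0.001, 0.603, 0.798, 0.0]
ft_force: [1.3, -0.5, 4.0]
grip_width: -0.0001
finger_force: 1.9
```

Force is 4.0 N and still rising, so the button is not at its stop yet; I'm pressing a little more.

Call:
servo_tool(
  deltas=[
    [[0, 0, -0.001], [0, 0, 0], 1],
    [[0, 0, -0.002], [0, 0, 0], 1],
    [[0, 0, -0.003], [0, 0, 0], 1],
    [[0, 0, -0.003], [0, 0, 0], 1],
  ],
)

```text
t: 8.7
position: [0.5436, 0.0947, 0.0709]
ee_rot: [0.001, 0.603, 0.798, 0.001]
ft_force: [-1.8, -2.8, 16.5]
grip_width: -0.0002
finger_force: 8.7
```

At 16.5 N it is on its stop. I'm releasing and moving clear.

Call:
servo_tool(
  deltas=[
    [[0, 0, 0.01], [0, 0, 0], 1],
    [[0, 0, 0.04], [0, 0, 0], 1],
    [[0, 0, 0.08], [0, 0, 0], 1],
    [[0, 0, 0.12], [0, 0, 0], 1],
    [[-0.03, 0.03, 0.15], [0, 0, 0], 1],
  ],
)

```text
t: 9.2
position: [0.5165, 0.1225, 0.2207]
ee_rot: [0.001, 0.604, 0.797, 0.001]
ft_force: [0.8, 0.5, 0.5]
grip_width: -0.0001
finger_force: 0.0
```

Call:
servo_tool(
  deltas=[
    [[-0.02, 0.045, 0], [0, 0, 0], 1],
    [[-0.04, 0.09, 0], [0, 0, 0], 1],
    [[-0.06, 0.135, 0], [0, 0, 0], 1],
    [[-0.08, 0.18, 0], [0, 0, 0], 1],
    [[-0.1, 0.225, 0], [0, 0, 0], 1],
  ],
)

```text
t: 9.7
position: [0.4121, 0.3498, 0.2179]
ee_rot: [-0.0, 0.603, 0.798, -0.001]
ft_force: [0.6, -0.0, -0.1]
grip_width: -0.0003
finger_force: 0.0
```

Call:
servo_tool(
  deltas=[
    [[-0.02, 0.04, 0], [0, 0, 0], 1],
    [[-0.04, 0.08, 0], [0, 0, 0], 1],
    [[-0.05, 0.1, 0], [0, 0, 0], 1],
    [[-0.05, 0.1, 0], [0, 0, 0], 1],
  ],
)

```text
t: 10.1
position: [0.3618, 0.4506, 0.2176]
ee_rot: [-0.0, 0.601, 0.799, -0.001]
ft_force: [-0.4, 0.1, -0.0]
grip_width: -0.0
finger_force: 0.0
```

```bash
python3 - <<'E'
from rig import r
from h import *
u=np.array([-.274,.9617])
p,d=r.get_image("top");K,T=(r.camera_model("top")[k] for k in("intrinsics","world_from_camera"))
f=np.load("top0.npz");roi=(265,130,405,235)
for P,D in((f["p"],f["d"]),(p,d)):
    X=cloud(D,K,T)
    g=mask(P,(45,80,40),(85,255,255),roi)>0;o=mask(P,(5,120,90),(20,255,255),roi)
    a,b,k=cen(o);q=ray(a,b,.092,K,T)[:2]@u
    print("button z",np.median(X[g][:,2]),"orange s",q,k)
    for n,m,R in(("dish",((15,40,60),(40,255,255)),(315,230,365,280)),("cap",((0,120,60),(8,255,255)),(235,180,270,260))): print(n,cen(mask(P,*m,R)))
    fl=np.zeros(g.shape,bool);fl[130:190,398:445]=1;fl&=(X[...,2]>.02)&(X[...,2]<.1);print("flask",cen(fl))
im=np.vstack([f["p"][120:290,230:450],p[120:290,230:450]]);cv2.imwrite("pics/end.png",cv2.resize(im,None,fx=1.7,fy=1.7)[:,:,::-1])
E
```

```text
button z 0.07656148407547125 orange s -0.1986877094336538 23
dish (np.float64(338.73607932875666), np.float64(253.90236460717009), 1311)
cap (np.float64(249.89523809523808), np.float64(200.4857142857143), 105)
flask (np.float64(421.2656826568266), np.float64(155.87576875768758), 813)
button z 0.07666446967896134 orange s -0.1374004440451419 26
dish (np.float64(338.7416158536585), np.float64(253.8574695121951), 1312)
cap (np.float64(249.76470588235293), np.float64(200.18627450980392), 102)
flask (np.float64(421.23809523809524), np.float64(155.95848595848597), 819)
```

View pics/end.png

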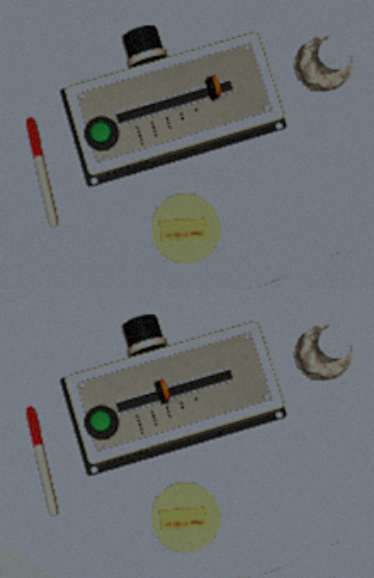

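The after view (lower half) shows the lever at (163,390) beside the three-dot column, the button up, and the bystanders where they were.

```bash
python3 -c "
from rig import r
print(r.hand_in())"
```

```text
the job is handed in; nothing more can be done
None
```

The job is handed in: the lever rests in its third detent (about 0.069 m), the green button went fully down and came back up, and the flask, dish and marker have not moved; the judge's verdict was not returned.

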